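Mount a drive flange on the holding fixture and lock it with the pin

ROBOT

A 6-joint arm with a two-finger parallel gripper is mounted at the origin on the work surface. World frame = base frame: x ahead of the robot, y to its left, z up, the work surface at z = 0. Lengths are in m, angles in rad, forces in N, time in s.
With the tool pointing down it reaches from about 0.3 to 0.775 m from the base axis. Payload 14.6 kg.
Tool frame: the origin (TCP) lies on the centre line of the jaws, within the pads' length; the fingertips stand 8 mm ahead of it and the grasp point (between the pads) lies 11 mm behind it; z points along the fingers, y is the line along which they close (so a half turn about z gives the same grasp; the last joint's range is limited). The gripper opens to 85 mm and grips with 20 to 120 N. Pads are 22 mm wide; open, the fingers measure 114 mm over their backs; the gripper's body (76 mm by 85 mm) begins 54 mm behind the grasp point. The pads swing forward as they close: fully open they stand 13 mm farther back than shut.
Start: joints at [1.225, 0.3, 1.521, -0, 1.321, -0.067], TCP at [0.151, 0.529, 0.239] pointing down, gripper open.
Joint ranges: [-3.03, 3.03], [-0.79, 2.21], [0.23, 2.52], [-1.04, 4.18], [0, 3.07], [-2.55, 2.55]. Speed limits (rad/s): [2.22, 2.22, 2.57, 3.14, 3.14, 3.14].

INTERFACE

Orientations are given as a unit quaternion [x, y, z, w].
In Python, from cell import arm gives the robot as it stands. The module is installed in compiled form; this text tells all that it offers.
- The arm moves only by the tool apply_moves, never from a script. Its argument "series" is one flat list of numbers, 7 for each row, row after row: the shift along the world's x, y, z each as a share of 0.12 m, from -1 to 1, then the turn, a rotation vector about the world's x, y, z each as a share of 30 degrees, from -1 to 1, then the opening, from -1 (shut) to 1 (fully open). In form: [x, y, z, wx, wy, wz, grip, x, y, z, wx, wy, wz, grip, ...]. A call has 1 to 12 rows; each row is the pose to reach, as a shift and turn from the pose commanded when the call began; what a row does not reach only later rows make up. A row lasts 1/12 s, in which the tool goes at most 41.7 mm and 7.16 degrees, less where a joint would pass 70% of its speed; a pose out of reach is approached as far as the arm can. A call with a number of a shift or a turn outside -1 to 1 is refused whole. A call with a gripper value outside its range is refused whole. The fingers move at their own pace and stop on an object; "grip_force" is the grip in N (left out, the last holds). Time passes only in rows, so rows that repeat a pose let the fingers close. It gives the time, the measured TCP pose, the force, the opening and the grip force at its end, in the units of the state.
- arm.sense(): the state, without advancing time (a new reading comes with each control period).
- arm.grab_frame(name): name is "scene" or "top" or "wrist"; returns the picture (400x640x3 uint8, red, green, blue); there is no depth.
- arm.camera_info(name): a dict with "intrinsics" (3x3 intrinsics, pixels), "origin" and "orientation" of the camera in the world. Camera axes: x right, y up, looking along -z (the intrinsics and any distortion apply to the point x, -y, -z); pixel columns grow to the right and rows downward; lengths in m; the calibration is good to about 2 mm. The wrist camera is an equidistant fisheye: a pixel r from the principal point sees the ray r / f radians off the axis. A picture is of the moment at which its call begins: read the wrist's pose just before it. camera_info takes no time and is no camera call; for the wrist camera it gives the pose at the moment of the call.
- arm.finish_job(): hands the job in; it is judged then, once.
The state is a dict: "time_s": time; "joints": joint angles; "joint_vel": joint speeds; "effort": joint torques, N m; "tool_pos": TCP position; "orientation": TCP orientation; "contact_force": force on the tool from outside, world axes, zero at the start; "ft_torque": the same for the moment, N m; "finger_gap": opening from 0.0 (shut) to 1.0 (fully open); "gripper_force": force on a finger pad.
Only numpy, scipy, OpenCV 4.12 (cv2) and the standard library are available. Lean on these libraries where they do the work, as an engineer would, in place of code of your own. Each camera call takes 0.05 s, during which the arm holds its last target. There are 200 camera calls.

TASK

Put the four-hole flange onto the holding fixture, collar up, turned so that all four holes go over the studs and it sits flush on the seat. Then push the locking pin through the cross hole in the spindle, above the flange, until its handle is up against the spindle, and leave it there. Leave the other parts on the bench where they are.

Things in the scene. Friction and masses are not known exactly. Their poses are not given: they have to be found in the camera images.
- flange_center (a point): Loose aluminium flange, 0.5 kg, lying flat: disc 140 mm across, 12 thick, on top a round collar 46 across, 32 tall (44 overall), 34 bore through both, four 13 mm through-holes 50 mm from the axis. Point: on the axis, half-way up (22 mm above the underside). z up; holes on +x, +y, -x, -y (quarter turns alike). Grip it across the collar, fingertips just above the disc.
- seat_center (a point): Fixed holding fixture: grey round base 150 mm across, 15 tall, on it a steel seat 120 across, its flat top 35 above the bench. Point: centre of the seat's top; z up. Four 10 mm studs with tapered tips stand 15.5 mm above the seat on +x, +y, -x, -y, 50 mm from the axis. With the flange home, flange_center is 22 mm above this point and the studs show 3.5 mm above the disc.
- cross_hole (a point): In the middle of the seat stands a 30 mm spindle, its square head 21 x 21 mm, top 71 mm above the seat. Point: centre of the level cross hole in the head, 59 mm above the seat, 15 mm above the collar's top once the flange is home. x lies along the hole: 11 mm diameter, 21 long, open at both ends; the pin may enter from either end. Same axes as seat_center.
- pin_center (a point): Loose steel locking pin, 0.1 kg, lying level: flat-sided handle 45 mm long, 12 wide, 20 tall; from one end a round shank of 8 mm diameter, 45 long, last 5 tapered; a thin wire ring at the other end, for looks. Point: centre of the handle, 10 mm above the bench, on the shank's line. x along the shank to the tip, z up. Home: handle touches the spindle head, this point 33 mm from cross_hole.
- pin_tip (a point): The very tip of the pin's shank, on its centre line, 67.5 mm from pin_center along x. When home it shows 24 mm beyond the far side of the spindle head. Same axes as pin_center.
- gear: Bystander: dark steel gear, 75 mm across, 30 mm tall with its hub. Origin under its centre. To be left alone.
- bearing: Bystander: plain steel bearing ring, 52 mm outside, 16 mm tall. Origin under its centre. To be left alone.
- bushing: Bystander: brass flanged bushing, 42 mm across, 30 mm tall. Origin under its centre. To be left alone.
- wrench: Bystander: spanner 190 mm long lying flat. To be left alone.
- screwdriver: Bystander: screwdriver 200 mm long lying flat. To be left alone.
Mind the look-alikes: they are no part of the job. Leave any green look-alike of the part that bears seat_center alone. Several things look just like the part that bears pin_center: the one meant starts farthest to the robot's left.

How it is judged:
By the outcome, as a careful person would: the job done as asked, in the order asked, and still so for the second after the job is handed in, with the robot touching nothing.
It also fails if it takes over 58 s, if anything falls off the work surface, if the arm or the gripper's body presses on something with over 40 N, if the wrist force passes 120 N, or if a joint passes its speed limit or range.

## Working session

There is one attempt and no reset: what is moved stays moved. The work goes in short steps, Python scripts to look and compute and a tool call to move; the robot and the scene stay as the last step left them, time stands still between calls to the robot, and variables do not carry over. Pictures are saved under pics/ and viewed, at most 10 in all, crops included, and the job is handed in when it is done.

Besides the shell and the picture viewer there is one more tool, called after "Emit:" as name(argument=value, ...) on one line, values as JSON. apply_moves: Moves the arm, as the interface text tells. Shift numbers are shares of 0.12 m and turn numbers shares of 30 degrees, none past 1 either way. Its arguments: {"type":"object","properties":{"series":{"type":"array"},"grip_force":{"type":"number"}},"required":["series"]}

```bash
mkdir -p pics
cat > h.py <<'E'
import numpy as np, cv2
from scipy.spatial.transform import Rotation as R
from cell import arm
def snap(n,f):
    ci=arm.camera_info(n); im=np.array(arm.grab_frame(n)); cv2.imwrite('pics/'+f+'.png',im[:,:,::-1])
    np.savez('pics/'+f+'.npz',im=im,K=ci['intrinsics'],o=ci['origin'],q=ci['orientation'],n=n); return im
def load(f): return np.load('pics/'+f+'.npz')
def rot(q):
    q=np.array(q); return q if q.shape==(3,3) else R.from_quat(q).as_matrix()
def ray(f,u,v):
    d=load(f);K=d['K'];x=(u-K[0,2])/K[0,0];y=(v-K[1,2])/K[1,1]
    if str(d['n'])=='wrist':
        t=np.hypot(x,y);s=np.sin(t)/t if t>1e-9 else 1;c=np.array([x*s,-y*s,-np.cos(t)])
    else: c=np.array([x,-y,-1.]);c/=np.linalg.norm(c)
    return d['o'],rot(d['q'])@c
def onz(f,u,v,z):
    o,r=ray(f,u,v);return o+r*(z-o[2])/r[2]
def proj(f,p):
    d=load(f);K=d['K'];c=rot(d['q']).T@(np.array(p)-d['o']);x,y,z=c[0],-c[1],-c[2]
    if str(d['n'])=='wrist':
        r=np.hypot(x,y);t=np.arctan2(r,z);x,y=x/r*t,y/r*t
    else: x,y=x/z,y/z
    return np.array([K[0,0]*x+K[0,2],K[1,1]*y+K[1,2]])
def tri(*obs):
    A=np.zeros((3,3));b=np.zeros(3)
    for f,u,v in obs:
        o,r=ray(f,u,v);M=np.eye(3)-np.outer(r,r);A+=M;b+=M@o
    return np.linalg.solve(A,b)
E
python3 - <<'E'
from h import *
print(arm.sense())
for n in ['scene','top','wrist']:
    ci=arm.camera_info(n);print(n,ci); snap(n,n+'0')
E
```

```text
{'time_s': 0.0, 'joints': array([ 1.22541490e+00,  3.00497367e-01,  1.52159048e+00, -1.56086648e-05,
        1.32070961e+00, -6.66054715e-02]), 'joint_vel': array([-0.00037304, -0.00050932, -0.00122942,  0.00146928, -0.00036374,
        0.00115648]), 'effort': array([-1.77744761e-03, -5.43507957e+01, -3.61778319e+01, -1.29437922e-04,
        4.08742460e-03, -1.05435404e-05]), 'tool_pos': array([0.15127971, 0.52854689, 0.23870293]), 'orientation': array([ 1.38935110e-01,  9.90301304e-01, -5.91211395e-04, -1.15814337e-04]), 'contact_force': array([ 0.78792656, -0.1254565 , -0.05700747]), 'ft_torque': array([-0.00048327, -0.01289957,  0.0656581 ]), 'gripper_force': 0.0, 'finger_gap': 1.0009980403610592}
scene {'intrinsics': array([[379.53573279,   0.        , 322.40434475],
       [  0.        , 379.53573279, 197.14199616],
       [  0.        ,   0.        ,   1.        ]]), 'origin': array([ 1.09207687, -0.11783411,  0.8282976 ]), 'orientation': array([0.25444014, 0.2071185 , 0.57541418, 0.74917332])}
top {'intrinsics': array([[515.83816792,   0.        , 315.87838994],
       [  0.        , 515.83816792, 197.25442037],
       [  0.        ,   0.        ,   1.        ]]), 'origin': array([0.3231295 , 0.02490603, 1.52638126]), 'orientation': array([-0.05984007,  0.04562761,  0.7136206 , -0.69647895])}
wrist {'intrinsics': array([[309.70691629,   0.        , 314.48220194],
       [  0.        , 309.70691629, 198.57636491],
       [  0.        ,   0.        ,   1.        ]]), 'origin': array([0.07832711, 0.54901116, 0.37488386]), 'orientation': array([-0.12296417, -0.09194621,  0.59459175,  0.7892315 ])}
```

View pics/scene0.png

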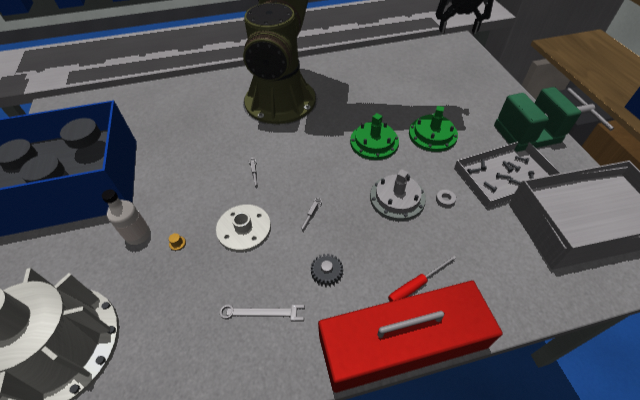

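View pics/top0.png

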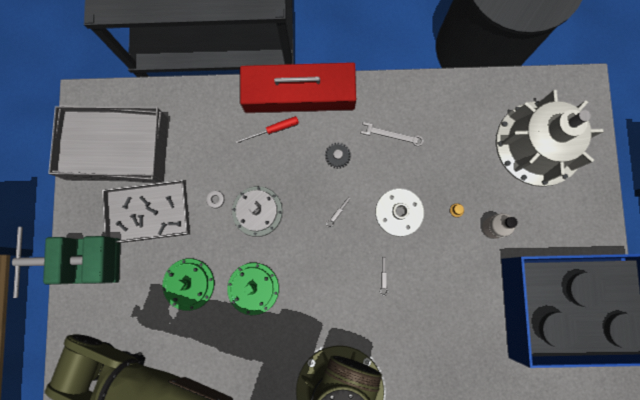

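The scene view shows pin-like things at (312,213) and (254,171); in the top view they are at (340,210) and (384,275). The grey fixture is at scene (398,193), top (258,210), and the green ones are at scene (375,137) and (433,130). The flange is at scene (243,227), top (400,212). In the top view left is +y, so the pin at top (340,210) should be the leftmost. I'll check that in close crops.

Run:
```python
from h import *
for p in [(0,0,0),(0.4,0.2,0),(0.4,-.2,0)]: print(proj('top0',p),proj('scene0',p))
def crop(f,u,v,w,h,s): return cv2.resize(load(f)['im'][v-h//2:v+h//2,u-w//2:u+w//2,::-1],None,fx=s,fy=s,interpolation=cv2.INTER_CUBIC)
a=[crop('top0',340,210,50,50,5),crop('top0',258,210,66,50,5),crop('top0',400,212,44,50,5)]
b=[crop('scene0',312,213,40,50,6),crop('scene0',398,193,60,50,5),crop('scene0',243,227,60,50,5)]
b=[cv2.resize(x,(240 if i==0 else 280,250)) for i,x in enumerate(b)]
A=np.hstack(a);B=np.hstack(b);B=cv2.resize(B,(A.shape[1],250));print(A.shape)
cv2.imwrite('pics/c1.png',np.vstack([A,B]))
```

```text
[339.03699525 389.89647961] [280.40480629 100.42243392]
[267.33241238 249.77244674] [372.75534177 170.96822969]
[403.09662986 246.53218168] [236.33712442 199.5089519 ]
(250, 800, 3)
```

View pics/wrist0.png

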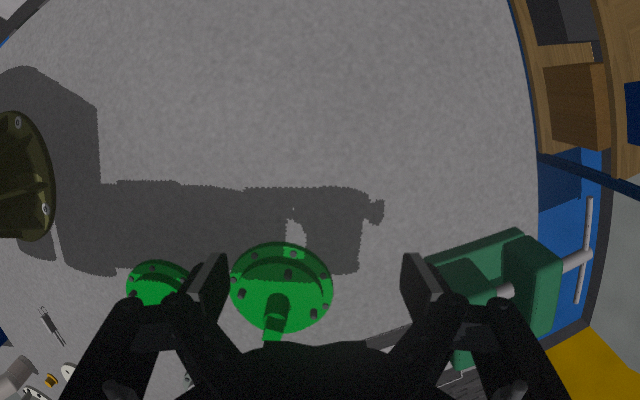

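View pics/c1.png

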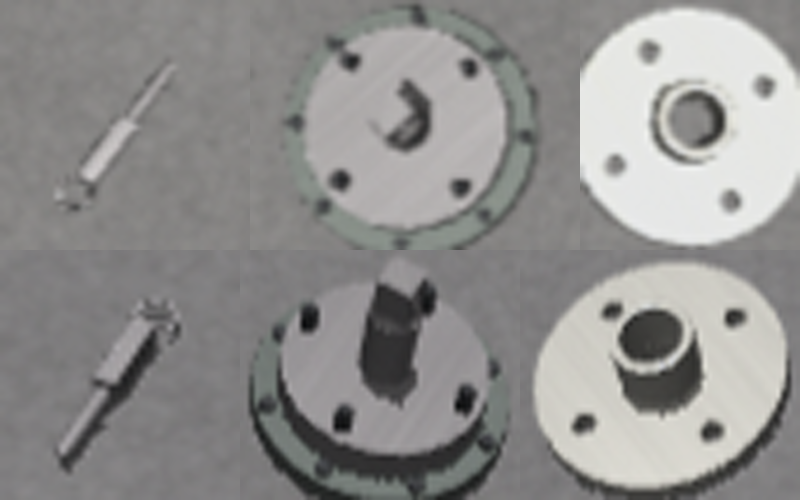

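Run:
```python
from h import *
t=lambda u0,v0,ox:(lambda c:('top0',u0+(c[0]-ox)/5-.4,v0+c[1]/5-.4))
def s(u0,v0,ox,k):return lambda c:('scene0',u0+(c[0]-ox)*k-.4,v0+(c[1]-250)/5-.4)
tp,tf,tl=t(315,185,0),t(225,185,250),t(378,187,580)
sp,sf,sl=s(292,188,0,1/6),s(368,168,240,60/280),s(213,202,520,60/280)
def run(T,S,a,b):
    P=np.array([tri(T(x),S(y)) for x,y in zip(a,b)]);print(P.round(4));return P
print('fixture');P=run(tf,sf,[(350,62),(470,68),(460,187),(341,180)],[(465,390),(344,410),(310,310),(427,290)])
c=P.mean(0);d=P-c;print(c,np.hypot(d[:,0],d[:,1]),np.degrees(np.arctan2(d[:,1],d[:,0]))%90)
print('flange');P=run(tl,sl,[(650,50),(765,86),(731,200),(615,165)],[(712,430),(583,424),(612,311),(736,317)])
c=P.mean(0);d=P-c;print(c,np.hypot(d[:,0],d[:,1]),np.degrees(np.arctan2(d[:,1],d[:,0]))%90)
print('pin tip/front/back');P=run(tp,sp,[(174,66),(128,123),(88,176)],[(63,458),(105,385),(143,322)])
d=P[0]-P[2];print(np.degrees(np.arctan2(d[1],d[0])),np.linalg.norm(d))
```

```text
fixture
[[0.5522 0.2601 0.0483]
 [0.5469 0.1902 0.0484]
 [0.4775 0.1962 0.0486]
 [0.4833 0.2653 0.0504]]
[0.51496386 0.2279401  0.048954  ] [0.04921888 0.04941059 0.04914903 0.04898746] [40.75615167 40.20514285 40.26360383 40.28421008]
flange
[[ 0.547  -0.1705  0.0151]
 [ 0.524  -0.2377  0.0137]
 [ 0.4571 -0.2145  0.0139]
 [ 0.4795 -0.1472  0.0136]]
[ 0.50189698 -0.19247282  0.01406226] [0.0501902  0.05033459 0.04989881 0.05051322] [26.0034227  26.03059976 26.2074076  26.36138148]
pin tip/front/back
[[ 0.5481 -0.0461  0.0056]
 [ 0.5135 -0.0182  0.0137]
 [ 0.4821  0.0067  0.0203]]
-38.64707013145509 0.08586254883510257
```

The two-view estimates are below.

| Item | x, y (m) | Angle | Heights measured (m) |
|---|---|---|---|
| Fixture | (0.515, 0.228) | 40.4° mod 90 | stud tops ~0.049 |
| Flange | (0.502, -0.192) | 26.2° mod 90 | disc top ~0.014 |
| Pin centre | (0.496, -0.004) | pointing -38.7° | tip 0.006, handle front 0.014, handle back 0.020 |

The pin at top (340,210) is the one with the larger y, so it is the leftmost. The only other candidate, at (384,275), lies further right. I'll move over the flange now.

Emit:
apply_moves(series=[0.418, -0.858, 0, 0, 0, 0, 1, 0.418, -0.858, 0, 0, 0, 0, 1, 0.418, -0.858, 0, 0, 0, 0, 1, 0.418, -0.858, 0, 0, 0, 0, 1])

```text
time_s: 0.48
tool_pos: [0.203, 0.4224, 0.2393]
orientation: [0.14, 0.99, -0.0, 0.0]
contact_force: [0.1, 0.4, -0.2]
finger_gap: 1.003
gripper_force: 0.0
```

Emit:
apply_moves(series=[0.418, -0.858, 0, 0, 0, 0, 1, 0.418, -0.858, 0, 0, 0, 0, 1, 0.418, -0.858, 0, 0, 0, 0, 1, 0.418, -0.858, 0, 0, 0, 0, 1])

```text
time_s: 0.82
tool_pos: [0.253, 0.3198, 0.2394]
orientation: [0.14, 0.99, -0.0, 0.0]
contact_force: [0.2, -0.8, 0.3]
finger_gap: 0.998
gripper_force: 0.0
```

Emit:
apply_moves(series=[0.418, -0.858, 0, 0, 0, 0, 1, 0.418, -0.858, 0, 0, 0, 0, 1, 0.418, -0.858, 0, 0, 0, 0, 1, 0.418, -0.858, 0, 0, 0, 0, 1])

```text
time_s: 1.15
tool_pos: [0.3033, 0.217, 0.2394]
orientation: [0.141, 0.99, -0.0, 0.0]
contact_force: [-0.7, 0.6, 0.2]
finger_gap: 0.999
gripper_force: 0.0
```

```bash
python3 -c "
from h import *
snap('wrist','wa'); print(proj('wa',(.515,.228,.05)),proj('wa',(.496,-.004,.02)))"
```

```text
[366.42962342 319.62757565] [213.21574491 326.51919428]
```

Emit:
apply_moves(series=[0.418, -0.858, 0, 0, 0, 0, 1, 0.418, -0.858, 0, 0, 0, 0, 1, 0.418, -0.858, 0, 0, 0, 0, 1, 0.418, -0.858, 0, 0, 0, 0, 1])

```text
time_s: 1.53
tool_pos: [0.3535, 0.1147, 0.2393]
orientation: [0.14, 0.99, -0.0, 0.0]
contact_force: [-0.2, 1.1, -0.2]
finger_gap: 0.999
gripper_force: 0.0
```

Emit:
apply_moves(series=[0.418, -0.858, 0, 0, 0, 0, 1, 0.418, -0.858, 0, 0, 0, 0, 1, 0.418, -0.858, 0, 0, 0, 0, 1, 0.418, -0.858, 0, 0, 0, 0, 1])

```text
time_s: 1.87
tool_pos: [0.4039, 0.0119, 0.2391]
orientation: [0.14, 0.99, -0.0, -0.0]
contact_force: [0.4, 0.7, -0.4]
finger_gap: 1.0
gripper_force: 0.0
```

Emit:
apply_moves(series=[0.4, -0.85, 0, 0, 0, -0.093, 1, 0.4, -0.85, 0, 0, 0, -0.093, 1, 0.4, -0.85, 0, 0, 0, -0.093, 1, 0.4, -0.85, 0, 0, 0, -0.093, 1])

```text
time_s: 2.2
tool_pos: [0.452, -0.0899, 0.2387]
orientation: [0.164, 0.986, -0.0, -0.0]
contact_force: [-1.5, -0.1, 0.2]
finger_gap: 0.998
gripper_force: 0.0
```

```bash
python3 -c "
from h import *
s=arm.sense();print(s['tool_pos'],s['joints'],np.degrees(np.arctan2(*rot(s['orientation'])[1::-1,1])))
snap('wrist','wb'); print(proj('wb',(.502,-.1925,.044)),proj('wb',(.496,-.004,.02)))
cv2.imwrite('pics/wab.png',cv2.resize(np.hstack([load(f)['im'][:,:,::-1] for f in('wa','wb')]),(800,250),interpolation=3) if 0 else np.vstack([load('wa')['im'][100:400,:,::-1],load('wb')['im'][100:400,:,::-1]]))"
```

```text
[ 0.45200091 -0.08987501  0.23874855] [-2.75651679e-01  1.00576517e-01  1.76154343e+00 -2.60636424e-04
  1.27985744e+00 -1.51696073e+00] 71.12605877811399
[247.43034357 239.17582554] [394.0785941  180.08682665]
```

View pics/wab.png

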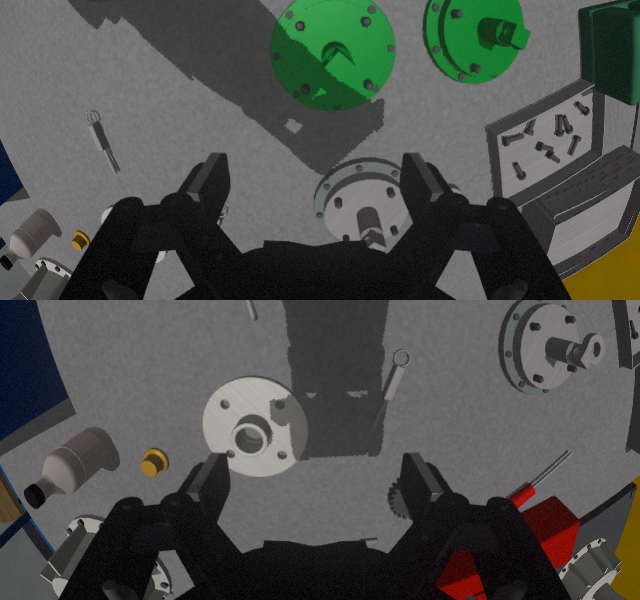

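The wrist view shows the collar top near (252,237), against a predicted (247,239). The pin's ring end is at (400,155), with the handle below it. Moving above the flange and lower to check.

Emit:
apply_moves(series=[0.417, -0.85, -0.5, 0, 0, 0, 1, 0.417, -0.85, -0.5, 0, 0, 0, 1, 0.417, -0.85, -0.5, 0, 0, 0, 1, 0.417, -0.85, -0.5, 0, 0, 0, 1, 0.417, -0.85, -0.5, 0, 0, 0, 1, 0.417, -0.85, -0.5, 0, 0, 0, 1])

```text
time_s: 2.75
tool_pos: [0.5005, -0.1881, 0.1794]
orientation: [0.162, 0.987, 0.0, -0.0]
contact_force: [0.1, 0.9, 0.3]
finger_gap: 0.997
gripper_force: 0.0
```

```bash
python3 -c "
from h import *
s=arm.sense();print(s['tool_pos'],np.degrees(np.arctan2(*rot(s['orientation'])[1::-1,1])))
snap('wrist','wc');snap('top','tc'); print(proj('wc',(.502,-.1925,.044)))
c=np.array([.502,-.1925])
for k in range(4):
  a=np.radians(26.2+90*k);print(proj('wc',(*(c+.05*np.array([np.cos(a),np.sin(a)])),.012)))
cv2.imwrite('pics/wc1.png',cv2.resize(load('wc')['im'][60:340,120:520,::-1],None,fx=2,fy=2))"
```

```text
[ 0.50046711 -0.18813181  0.1793684 ] 71.29781593234513
[311.03819915 190.45037945]
[345.1285137  214.39702322]
[347.07336571 147.23185072]
[275.6311535  147.25444171]
[277.81674867 214.32841333]
```

View pics/wc1.png

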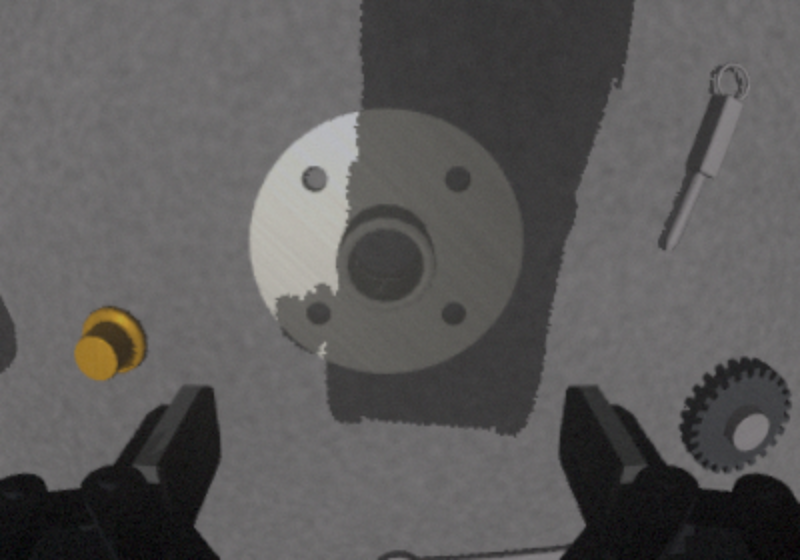

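```bash
python3 -c "
from h import *
P=np.array([onz('wc',u/2+119.75,v/2+59.75,.012) for u,v in[(458,179),(314,179),(319,314),(453,314)]]);c=P.mean(0);d=P-c
print(c,np.hypot(d[:,0],d[:,1]),np.degrees(np.arctan2(d[:,1],d[:,0]))%90)
print(onz('wc',312.8,189.3,.044))
d=load('wa')
print(onz('wa',367,344,.106))
"
```

```text
[ 0.50466626 -0.19195876  0.012     ] [0.05048698 0.05044396 0.05023012 0.05014919] [26.19798699 26.17687807 26.53508141 25.88229455]
[ 0.50148394 -0.19062515  0.044     ]
[0.50522066 0.22281254 0.106     ]
```

Emit:
apply_moves(series=[0.021, -0.032, -1, 0, 0, 0, 1, 0.021, -0.032, -1, 0, 0, 0, 1, 0.021, -0.032, -1, 0, 0, 0, 1, 0.021, -0.032, -1, 0, 0, 0, 1])

```text
time_s: 3.18
tool_pos: [0.5, -0.1915, 0.0541]
orientation: [0.162, 0.987, 0.001, -0.004]
contact_force: [-0.9, 0.2, -1.7]
finger_gap: 1.0
gripper_force: 0.0
```

Emit:
apply_moves(series=[0, 0, -0.283, 0, 0, 0, 1, 0, 0, -0.283, 0, 0, 0, 1, 0, 0, -0.283, 0, 0, 0, 1, 0, 0, -0.283, 0, 0, 0, -1, 0, 0, -0.283, 0, 0, 0, -1, 0, 0, -0.283, 0, 0, 0, -1, 0, 0, -0.283, 0, 0, 0, -1, 0, 0, -0.283, 0, 0, 0, -1, 0, 0, -0.283, 0, 0, 0, -1, 0, 0, -0.283, 0, 0, 0, -1], grip_force=60)

```text
time_s: 4.02
tool_pos: [0.5035, -0.194, 0.0275]
orientation: [0.163, 0.987, -0.0, 0.001]
contact_force: [-4.9, 5.1, 18.3]
finger_gap: 0.519
gripper_force: 59.2
```

Gripped (opening about 44 mm). Lifting and carrying it over the fixture while turning +14.2°.

Emit:
apply_moves(series=[0, 0, 0.2, 0, 0, 0, -1, 0, 0, 0.5, 0, 0, 0, -1, 0, 0, 1, 0, 0, 0, -1, 0, 0, 1, 0, 0, 0, -1, 0, 0, 1, 0, 0, 0, -1])

```text
time_s: 4.43
tool_pos: [0.5042, -0.1946, 0.1503]
orientation: [0.163, 0.987, -0.001, 0.004]
contact_force: [0.9, 0.3, -4.8]
finger_gap: 0.514
gripper_force: 64.2
```

Emit:
apply_moves(series=[0.024, 0.4, 0.4, 0, 0, 0, -1, 0.024, 0.879, 0.4, 0, 0, 0.237, -1, 0.024, 0.879, 0.4, 0, 0, 0.237, -1, 0.024, 0.879, 0.4, 0, 0, 0.237, -1, 0.024, 0.879, 0.4, 0, 0, 0.237, -1])

```text
time_s: 4.85
tool_pos: [0.5052, -0.0869, 0.1926]
orientation: [0.1, 0.995, 0.0, -0.001]
contact_force: [-0.4, 0.3, -5.2]
finger_gap: 0.52
gripper_force: 64.8
```

Emit:
apply_moves(series=[0.024, 0.4, 0, 0, 0, 0, -1, 0.024, 0.879, 0, 0, 0, 0.237, -1, 0.024, 0.879, 0, 0, 0, 0.237, -1, 0.024, 0.879, 0, 0, 0, 0.237, -1, 0.024, 0.879, 0, 0, 0, 0.237, -1])

```text
time_s: 5.27
tool_pos: [0.5081, 0.0171, 0.1921]
orientation: [0.039, 0.999, -0.0, -0.001]
contact_force: [-0.1, -1.1, -4.3]
finger_gap: 0.514
gripper_force: 65.2
```

Emit:
apply_moves(series=[0.024, 0.4, 0, 0, 0, 0, -1, 0.024, 0.879, 0, 0, 0, 0, -1, 0.024, 0.879, 0, 0, 0, 0, -1, 0.024, 0.879, 0, 0, 0, 0, -1, 0.024, 0.879, 0, 0, 0, 0, -1])

```text
time_s: 5.68
tool_pos: [0.5114, 0.122, 0.1924]
orientation: [0.04, 0.999, -0.0, -0.001]
contact_force: [-0.2, -0.5, -4.8]
finger_gap: 0.513
gripper_force: 65.3
```

```bash
python3 -c "
from h import *
s=arm.sense();p=s['tool_pos'];print(p,s['contact_force'],s['joints'],np.degrees(np.arctan2(*rot(s['orientation'])[1::-1,1])))
snap('wrist','wd');snap('scene','sd');snap('top','td');print(proj('wd',(.515,.228,.106)),proj('wd',(p[0],p[1],p[2]+.0165)),proj('sd',(.515,.228,.106)))
A=load('wd')['im'][60:340,100:540,::-1];B=cv2.resize(load('sd')['im'][80:260,310:510,::-1],(311,280))
cv2.imwrite('pics/wd1.png',np.hstack([A,B]))"
```

```text
[0.5113503  0.12196241 0.19238239] [-0.2085542  -0.48401298 -4.83968656] [ 1.64643949e-01  2.90739542e-01  1.64623375e+00 -4.42047892e-04
  1.20615847e+00 -1.32670340e+00] 85.45699017405154
[447.62921433 199.01463045] [316.69684882 278.23926405] [401.85035167 173.04428495]
```

View pics/wd1.png

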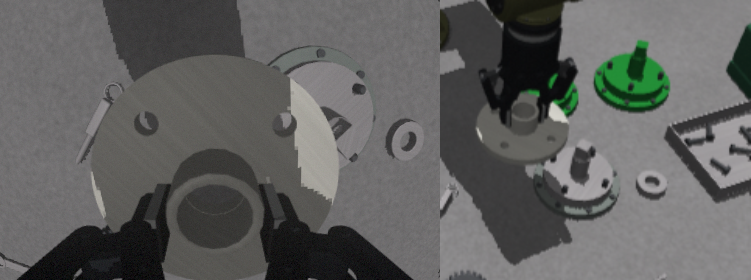

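Emit:
apply_moves(series=[0.575, -0.183, 0, 0, 0, 0, -1, 0.575, -0.183, 0, 0, 0, 0, -1, 0.575, -0.183, 0, 0, 0, 0, -1, 0.575, -0.183, 0, 0, 0, 0, -1, 0.575, -0.183, 0, 0, 0, 0, -1])

```text
time_s: 6.25
tool_pos: [0.58, 0.0995, 0.1928]
orientation: [0.04, 0.999, -0.0, -0.001]
contact_force: [0.5, -0.5, -5.1]
finger_gap: 0.517
gripper_force: 65.3
```

```bash
python3 -c "
from h import *
s=arm.sense();p=s['tool_pos'];print(p)
snap('wrist','we');print(proj('we',(.515,.228,.106)),proj('we',(p[0],p[1],p[2]+.0165)))
I=load('we')['im']
A=cv2.resize(I[80:220,340:480,::-1],(560,560),interpolation=cv2.INTER_CUBIC);B=cv2.resize(I[120:400,200:320,::-1],(240,560),interpolation=3)
cv2.imwrite('pics/we1.png',np.hstack([A,B]))"
```

```text
[0.58003967 0.09954438 0.19282327]
[473.68607157 112.37459982] [316.71586758 278.1988964 ]
```

View pics/we1.png

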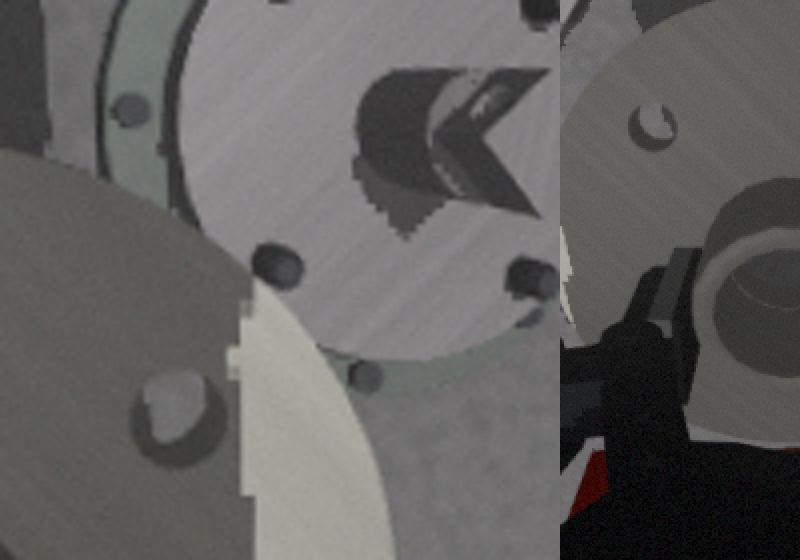

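Run:
```python
from h import *
p=arm.sense()['tool_pos']
for s in [(.547,.190),(.553,.260),(.477,.196),(.483,.266)]:
    q=proj('we',(*s,.0505)); print(s,q,(q-[340,80])*4)
print('studs from wrist',onz('we',411.7,147.3,.0503),onz('we',475.,149.8,.0503))
for f,hs in (('we',[(385,184.3),(245.8,183.8)]),('wd',[(246,182),(384,183)])):
    for z in (.0155,):
        H=[onz(f,u,v,(p if f=='we' else [0,0,.1924])[2]-z) for u,v in hs];d=H[0]-H[1];L=np.linalg.norm(d[:2])
        print(f,H,L,np.degrees(np.arctan2(d[1],d[0])))
```

```text
(0.547, 0.19) [409.57223403 144.38925678] [278.28893612 257.55702712]
(0.553, 0.26) [474.67481302 147.94471418] [538.69925208 271.77885673]
(0.477, 0.196) [412.28950616  69.22278422] [289.15802463 -43.10886311]
(0.483, 0.266) [478.8265356   77.51303225] [555.30614239  -9.94787101]
studs from wrist [0.54988643 0.19211622 0.0503    ] [0.55492148 0.26055117 0.0503    ]
we [array([0.54759517, 0.13758566, 0.1776343 ]), array([0.54149593, 0.06626699, 0.1776343 ])] 0.07157900247250902 85.11191142890502
wd [array([0.47197081, 0.08877633, 0.1769    ]), array([0.47816351, 0.15948573, 0.1769    ])] 0.0709800622245572 -95.00516920080283
```

Emit:
apply_moves(series=[-0.26, 0.54, 0, 0, 0, 0, -1, -0.26, 0.54, 0, 0, 0, 0, -1, -0.26, 0.54, 0, 0, 0, 0, -1])

```text
time_s: 6.55
tool_pos: [0.5466, 0.1692, 0.1937]
orientation: [0.038, 0.999, 0.001, -0.0]
contact_force: [0.2, -0.0, -5.9]
finger_gap: 0.515
gripper_force: 65.3
```

Emit:
apply_moves(series=[-0.26, 0.54, 0, 0, 0, 0, -1, -0.26, 0.54, 0, 0, 0, 0, -1, -0.26, 0.54, -0.36, 0, 0, 0, -1, -0.26, 0.54, -0.36, 0, 0, 0, -1, -0.26, 0.54, -0.36, 0, 0, 0, -1, -0.26, 0.54, -0.36, 0, 0, 0, -1, -0.26, 0.54, -0.36, 0, 0, 0, -1])

```text
time_s: 7.13
tool_pos: [0.5188, 0.2298, 0.152]
orientation: [0.04, 0.999, 0.0, 0.001]
contact_force: [-0.9, -0.1, -4.5]
finger_gap: 0.52
gripper_force: 65.3
```

```bash
python3 -c "
from h import *
s=arm.sense();p=s['tool_pos'];print(p,s['contact_force'],np.degrees(np.arctan2(*rot(s['orientation'])[1::-1,1])))
snap('wrist','wf');snap('scene','sf')
print(proj('wf',(.515,.228,.106)),proj('wf',(.517,.229,.106)),proj('wf',(p[0],p[1],p[2]+.0165)),proj('wf',(p[0],p[1],p[2]-.0275)),proj('sf',(.516,.2285,.106)))
A=cv2.resize(load('wf')['im'][200:340,245:385,::-1],(420,420),interpolation=3);B=cv2.resize(load('sf')['im'][120:225,350:445,::-1],(380,420),interpolation=3)
cv2.imwrite('pics/wf1.png',np.hstack([A,B]))"
```

```text
[0.51882636 0.22980699 0.1520354 ] [-0.91611779 -0.08457779 -4.4640513 ] 85.40478211759849
[312.69136389 219.91510358] [314.52480994 222.71329452] [316.77655021 278.36312489] [316.19864327 237.5708808 ] [402.183943   173.28799594]
```

View pics/wf1.png

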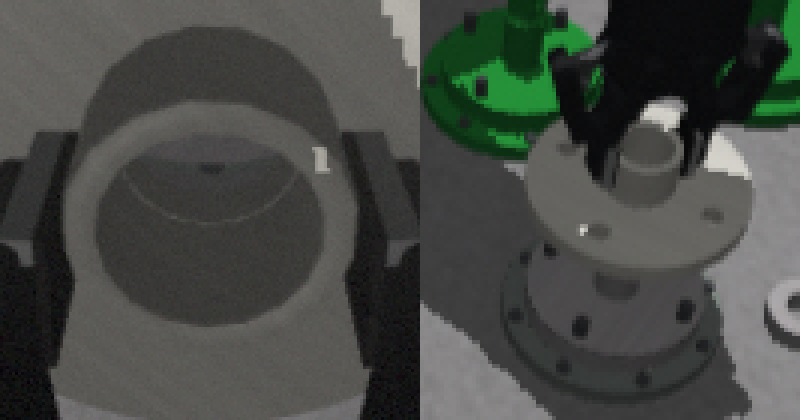

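The scene view shows the flange just above the spindle, with front holes at (394.2,177.7) and (423,173.7) and front studs at (390,200) and (416.2,196).

Run:
```python
from h import *
q=lambda cx,cy:(350+(cx-420)/4-.4,120+cy/4-.4)
h=[onz('sf',*q(*c),.1365) for c in((597,231),(712,215))]
s=[onz('sf',*q(*c),.049) for c in((581,322),(686,306))]
print(h,s)
for P in(h,s):
    d=P[1]-P[0];L=np.linalg.norm(d);d/=L;m=(P[0]+P[1])/2;print(L,np.degrees(np.arctan2(d[1],d[0])),m[:2]-.03535*np.array([d[1],-d[0]]))
# model fit: intensity check of all studs in top0 via dark-blob centroid
im=cv2.cvtColor(load('top0')['im'],cv2.COLOR_RGB2GRAY).astype(float)
for name,c,a0,z in(('fix',(.515,.228),40.4,.05),('fl',(.502,-.1925),26.2,.012)):
    W=[]
    for k in range(4):
        a=np.radians(a0+90*k);u,v=proj('top0',(c[0]+.05*np.cos(a),c[1]+.05*np.sin(a),z))
        ui,vi=int(round(u)),int(round(v));w=im[vi-4:vi+5,ui-4:ui+5];w=np.clip(np.median(w)-15-w,0,None)
        yy,xx=np.mgrid[vi-4:vi+5,ui-4:ui+5];W.append(onz('top0',(w*xx).sum()/w.sum(),(w*yy).sum()/w.sum(),z-(.005 if name=='fix' else .004)))
    W=np.array(W);m=W.mean(0);d=W-m;print(name,m,np.hypot(d[:,0],d[:,1]),np.degrees(np.arctan2(d[:,1],d[:,0]))%90)
```

```text
[array([0.54723521, 0.18964349, 0.1365    ]), array([0.55370204, 0.26135901, 0.1365    ])] [array([0.54892245, 0.19008411, 0.049     ]), array([0.55461035, 0.26057323, 0.049     ])]
0.0720064916192502 84.84738148376523 [0.51526148 0.228676  ]
0.07071823720635494 85.38668977920895 [0.51653093 0.22817189]
fix [0.51584918 0.22809337 0.045     ] [0.05413081 0.0529098  0.05365518 0.05310145] [40.75805274 41.13588996 40.55232662 40.62094998]
fl [ 0.50245056 -0.19336119  0.008     ] [0.05013785 0.05014688 0.05020181 0.05026843] [26.12645003 26.21749005 25.98788772 26.28999999]
```

Emit:
apply_moves(series=[0, 0, -0.15, 0, 0, 0, -1, 0, 0, -0.3, 0, 0, 0, -1, 0, 0, -0.45, 0, 0, 0, -1, 0, 0, -0.56, 0, 0, 0, -1, 0, 0, -0.56, 0, 0, 0, -1])

```text
time_s: 7.65
tool_pos: [0.5172, 0.2295, 0.081]
orientation: [0.04, 0.999, -0.001, -0.002]
contact_force: [0.0, -1.0, -5.7]
finger_gap: 0.513
gripper_force: 65.3
```

Emit:
apply_moves(series=[0, 0, -0.02, 0, 0, 0, -1, 0, 0, -0.04, 0, 0, 0, -1, 0, 0, -0.06, 0, 0, 0, -1, 0, 0, -0.08, 0, 0, 0, -1, 0, 0, -0.08, 0, 0, 0, -1])

```text
time_s: 8.07
tool_pos: [0.518, 0.2302, 0.0733]
orientation: [0.04, 0.999, 0.0, 0.0]
contact_force: [0.4, -0.4, -5.2]
finger_gap: 0.517
gripper_force: 65.3
```

Emit:
apply_moves(series=[0, 0, -0.02, 0, 0, 0, -1, 0, 0, -0.04, 0, 0, 0, -1, 0, 0, -0.06, 0, 0, 0, -1, 0, 0, -0.07, 0, 0, 0, -1, 0, 0, -0.07, 0, 0, 0, -1])

```text
time_s: 8.48
tool_pos: [0.5178, 0.2301, 0.0645]
orientation: [0.04, 0.999, -0.0, -0.0]
contact_force: [-0.0, 0.2, -5.6]
finger_gap: 0.515
gripper_force: 65.3
```

Emit:
apply_moves(series=[0, 0, -0.01, 0, 0, 0, -1, 0, 0, -0.02, 0, 0, 0, -1, 0, 0, -0.025, 0, 0, 0, -1, 0, 0, -0.025, 0, 0, 0, -1])

```text
time_s: 8.82
tool_pos: [0.5181, 0.2302, 0.0626]
orientation: [0.04, 0.999, 0.0, 0.0]
contact_force: [-4.6, -2.0, 4.7]
finger_gap: 0.516
gripper_force: 66.3
```

Contact came at exactly the seated height, so the flange is home. Releasing and rising.

Emit:
apply_moves(series=[0, 0, 0, 0, 0, 0, 0.5, 0, 0, 0, 0, 0, 0, 0.5, 0, 0, 0, 0, 0, 0, 0.5, 0, 0, 0, 0, 0, 0, 0.5, 0, 0, 0.05, 0, 0, 0, 0.5, 0, 0, 0.3, 0, 0, 0, 0.5, 0, 0, 0.7, 0, 0, 0, 0.5, 0, 0, 1, 0, 0, 0, 0.5, 0, 0, 1, 0, 0, 0, 0.5])

```text
time_s: 9.57
tool_pos: [0.5204, 0.2312, 0.1907]
orientation: [0.04, 0.999, 0.002, 0.006]
contact_force: [1.4, 0.8, 1.5]
finger_gap: 0.748
gripper_force: 0.0
```

Emit:
apply_moves(series=[-0.1, -0.95, 0, 0, 0, -0.5, 0.2, -0.1, -0.95, 0, 0, 0, -0.5, 0.2, -0.1, -0.95, 0, 0, 0, -0.5, 0.2, -0.1, -0.95, 0, 0, 0, -0.5, 0.2])

```text
time_s: 9.9
tool_pos: [0.5056, 0.1121, 0.1824]
orientation: [0.172, 0.985, -0.0, 0.0]
contact_force: [0.2, 0.3, 0.4]
finger_gap: 0.602
gripper_force: 0.0
```

Emit:
apply_moves(series=[-0.05, -0.9, 0, 0, 0, -0.637, 0, -0.05, -0.9, 0, 0, 0, -0.637, 0, -0.05, -0.9, 0, 0, 0, -0.637, 0, -0.05, -0.9, 0, 0, 0, -0.637, 0, -0.05, -0.9, 0, 0, 0, -0.637, 0])

```text
time_s: 10.32
tool_pos: [0.5001, 0.0076, 0.1823]
orientation: [0.331, 0.943, 0.0, 0.0]
contact_force: [-0.7, -0.1, -0.0]
finger_gap: 0.503
gripper_force: 0.0
```

Run:
```python
from h import *
s=arm.sense();p=s['tool_pos'];print(p,s['finger_gap'],np.degrees(np.arctan2(*rot(s['orientation'])[1::-1,1])))
snap('wrist','wg');snap('scene','sg');snap('top','tg')
T=np.array([.5481,-.0461]);D=np.array([np.cos(np.radians(-38.7)),np.sin(np.radians(-38.7))])
for k,z in((0,.01),(.045,.02),(.0675,.02),(.09,.02)): print(k,proj('wg',(*(T-k*D),z)))
# flange check, no view: fit flange disc brightness in top image: hole/stud blobs & disc centroid
for f,b in(('tg',None),):
    im=load(f)['im'].astype(int);u,v=proj(f,(.516,.2285,.047)).round().astype(int);w=im[v-35:v+36,u-35:u+36]
    print(u,v,cv2.resize(w.mean(2).astype(np.float32),(12,12),interpolation=cv2.INTER_AREA).round().astype(int))
```

```text
[0.50013608 0.00756806 0.18226583] 0.5025689652836115 51.28110850438368
0 [303.55008079 240.52642393]
0.045 [302.62744567 204.7624262 ]
0.0675 [302.34623425 183.39012096]
0.09 [302.09448161 161.20592101]
255 209 [[139 140 138 138 139 138 137 136 136 138 138 137]
 [140 139 139 137 136 138 139 134 136 136 138 136]
 [140 138 136 151 200 224 227 201 146 133 137 134]
 [142 141 153 209 197 231 231 230 213 148 135 136]
 [151 140 201 225 216 210 202 224 195 207 126 135]
 [135 144 224 229 216 179 136 204 232 231 132 134]
 [141 145 225 230 218 150 153 207 232 231 125 136]
 [141 140 211 202 224 215 209 225 229 210 126 138]
 [140 138 163 209 228 233 233 202 209 151 134 140]
 [140 140 138 163 217 232 232 212 149 128 139 139]
 [140 138 138 137 133 138 137 128 134 137 140 138]
 [139 139 139 139 137 138 138 139 138 140 142 140]]
```

Run:
```python
from h import *
g=load('wg')['im'].mean(2)
print('      ',*range(288,322))
for v in range(154,250,4): print(v,*[f'{int(x):3d}' for x in g[v,288:322]])
```

```text
288 289 290 291 292 293 294 295 296 297 298 299 300 301 302 303 304 305 306 307 308 309 310 311 312 313 314 315 316 317 318 319 320 321
154  59  63  66  63  68  55  73  65  60  65  63  64  64  62  60  63  60  58  62  63  61  65  61  65  61  67  75  63  64  69  64  65  63  62
158  64  66  63  65  66  61  64  68  67  59  63  64  64  64  60  63  66  67  64  65  64  65  67  64  63  69  73  64  58  60  61  61  61  66
162  62  64  64  63  63  63  66  61  62  69  71  64  56  53  54  55  55  55  55  56  52  63  74  70  61  59  63  64  63  59  61  60  65  63
166  65  60  63  62  64  65  67  61  62  59  62  61  64  66  61  66  61  64  61  62  61  58  53  56  61  62  63  65  63  66  63  64  60  62
170  65  58  64  66  65  64  65  66  65  61  60  74  78  83  80  79  83  81  82  79  77  71  57  59  65  60  62  62  61  60  63  62  62  62
174  61  62  62  63  65  63  65  63  67  62  63  70  83  83  82  84  83  83  83  82  80  70  55  55  62  65  65  63  61  61  63  61  59  62
178  62  61  62  59  62  65  67  64  61  62  61  68  80  84  82  80  81  80  80  82  78  76  57  60  62  64  62  62  61  63 
[... 1695 characters left out ...]

230 117 119 119 117 118 114 112 109 111 103  67  61  63  57  62  71  75  76  79  75  69  61  70  67  69  78 100 109  81  69  64  60  62  61
234 119 120 120 122 121 119 116 113 112 120 119 116 110  87  67  66  73  79  77  72  68  61  67  69  68  64  65  65  82 101 107  95  68  67
238 119 118 119 119 115 118 119 115 117 117 121 124 111  87  69  65  70  77  75  72  64  56  67  67  68  68  67  62  68  63  64  70  87 106
242 119 117 116 118 119 117 119 119 120 119 119 116 120 114  93  67  68  77  76  75  66  65  65  66  67  67  69  66  65  63  67  67  67  69
246 116 116 113 117 120 121 120 120 116 114 113 115 116 117 120 119 118 102  80  66  66  67  66  63  63  62  64  66  65  65  66  70  65  69
```

Run:
```python
from h import *
g=load('wg')['im'].mean(2);print(g[164:172,300:309].mean(1).round(),g[205:213,300.0.__int__():303].mean(1).round(),g[240:250,305:308].mean(1).round())
p=arm.sense()['tool_pos']
b=onz('wg',304.3,167.5,.02);f=onz('wg',304.9,207.8,.02);t=onz('wg',305.6,245,.01)
d=f-b;print(b,f,t,np.linalg.norm(d),np.degrees(np.arctan2(d[1],d[0])),np.degrees(np.arctan2(*(t-b)[1::-1])));print('centre',(b+f)/2,'tcp',p)
print('scene/top tri dir',np.degrees(np.arctan2(-.0461-.0067,.5481-.4821)))
```

```text
[56. 53. 63. 77. 81. 82. 81. 81.] [80. 79. 79. 72. 62. 60. 61. 61.] [ 77.  76.  76.  75.  73.  75.  83.  95. 108. 102.]
[0.48410848 0.00786325 0.02      ] [ 0.51696586 -0.01823645  0.02      ] [ 0.5537586 -0.0478308  0.01     ] 0.04196190318800092 -38.461276971377515 -38.6467430430643
centre [ 0.50053717 -0.0051866   0.02      ] tcp [0.50009422 0.00922622 0.18203148]
scene/top tri dir -38.659808254090066
```

Emit:
apply_moves(series=[-0.042, -0.09, -0.5, 0, 0, 0, 0, -0.042, -0.09, -1, 0, 0, 0, 0, -0.042, -0.09, -1, 0, 0, 0, 0, -0.042, -0.09, -1, 0, 0, 0, 0, -0.042, -0.09, -1, 0, 0, 0, 0, -0.042, -0.09, -1, 0, 0, 0, 0])

```text
time_s: 10.97
tool_pos: [0.4962, -0.002, 0.064]
orientation: [0.33, 0.944, 0.0, 0.001]
contact_force: [-0.1, 1.1, 1.5]
finger_gap: 0.497
gripper_force: 0.0
```

Run:
```python
from h import *
s=arm.sense();p=s['tool_pos'];snap('wrist','wh')
D=np.array([.781,-.625]);c=np.array([.498,-.0045]);print(p,proj('wh',(*(c+.0225*D),.02)),proj('wh',(*(c+.0675*D),.01)),proj('wh',(*p[:2],.02)))
g=load('wh')['im'].mean(2)
x,y=proj('wh',(*(c+.0225*D),.02)).astype(int)
for v in range(y-24,y+80,6): print(v,*[f'{int(a):3d}' for a in g[v,x-22:x+24]])
```

```text
[ 0.49615898 -0.00202701  0.06402451] [312.99469455 261.48586663] [313.12261453 305.91648182] [314.18677129 226.21064418]
237  71  67  65  67  70  68  68  71  69  70  65  72  70  71  71  69  74  85  89  93  91  94  89  90  90  89  89  88  90  89  88  83  75  72  63  70  71  68  70  70  69  71  67  66  67  69
243  78  73  72  75  75  73  74  74  71  73  71  71  70  72  73  64  71  83  88  89  87  89  92  89  92  91  87  89  86  87  86  82  78  72  66  73  71  72  71  69  70  68  71  74  71  71
249  72  70  72  72  71  71  73  71  68  67  69  71  73  71  70  65  73  82  88  89  87  91  90  89  92  90  87  88  88  88  84  84  78  68  64  72  74  70  69  68  70  70  71  69  68  69
255  72  69  69  69  70  67  68  71  70  72  70  71  73  71  68  62  72  79  88  89  88  89  89  88  87  88  86  85  86  85  87  83  79  70  61  71  69  70  70  67  69  68  64  67  67  68
261  68  70  69  69  70  65  69  70  69  73  68  66  64  67  63  58  75  81  86  90  90  88  87  91  87  89  89  88  87  86  86  84  79  70  66  68  66  70  70  72  69  68  68  67  69  70
267  71  69  68  70  71  68  67  66  6
[... 1705 characters left out ...]
 135 133 139 139 138 141 137  97  78  73  71  76  73  70  73  71  71  70  72  73  73  70  71  71  69  70  69  72  73  74  71  72  70  73
327 138 136 135 131 135 129 130 128 126 127 126 128 126 129 132 134 135 133 136 135 137 133 136 131 131 117  84  70  72  71  69  68  69  65  70  69  68  71  72  74  70  70  67  72  72  71
333 138 138 134 136 134 136 136 134 133 132 132 130 129 130 131 132 129 132 133 135 134 137 138 139 134 134 135 135 135 133 134 122  89  76 109  95  70  88 107  72  69  72  69  71  79 103
339 129 133 135 132 136 136 135 134 130 131 131 132 133 131 130 132 131 130 134 133 134 131 132 131 131 132 132 131 136 133 130 133 130 129 131 126 129 128 131 129 131 131 132 132 135 132
```

The handle lies centred under the jaws and the angle is right. Descending and gripping.

Emit:
apply_moves(series=[0, 0, -0.2, 0, 0, 0, 0, 0, 0, -0.433, 0, 0, 0, 0, 0, 0, -0.433, 0, 0, 0, 0, 0, 0, -0.433, 0, 0, 0, 0, 0, 0, -0.433, 0, 0, 0, -1, 0, 0, -0.433, 0, 0, 0, -1, 0, 0, -0.433, 0, 0, 0, -1, 0, 0, -0.433, 0, 0, 0, -1, 0, 0, -0.433, 0, 0, 0, -1, 0, 0, -0.433, 0, 0, 0, -1, 0, 0, -0.433, 0, 0, 0, -1], grip_force=60)

```text
time_s: 11.93
tool_pos: [0.496, -0.0026, 0.012]
orientation: [0.331, 0.944, 0.0, 0.001]
contact_force: [-3.1, 0.4, 11.8]
finger_gap: 0.127
gripper_force: 59.3
```

Emit:
apply_moves(series=[0, 0, 0.2, 0, 0, 0, -1, 0, 0, 0.6, 0, 0, 0.2, -1, 0, 0, 1, 0, 0, 0.879, -1, 0, 0, 1, 0, 0, 0.879, -1, 0, 0, 1, 0, 0, 0.879, -1, 0, 0, 1, 0, 0, 0.879, -1, 0, 0, 1, 0, 0, 0.879, -1])

```text
time_s: 12.52
tool_pos: [0.4948, -0.0026, 0.1304]
orientation: [0.109, 0.994, 0.0, 0.0]
contact_force: [-0.8, -1.4, -0.8]
finger_gap: 0.123
gripper_force: 59.0
```

Emit:
apply_moves(series=[-0.225, 0.698, 0, 0, 0, 0.879, -1, -0.225, 0.698, 0, 0, 0, 0.879, -1, -0.225, 0.698, 0, 0, 0, 0.879, -1, -0.225, 0.698, 0, 0, 0, 0.879, -1, -0.225, 0.698, 0, 0, 0, 0.879, -1])

```text
time_s: 12.93
tool_pos: [0.4675, 0.0818, 0.1296]
orientation: [-0.124, 0.992, 0.0, -0.001]
contact_force: [0.6, 0.0, -1.1]
finger_gap: 0.124
gripper_force: 59.1
```

Emit:
apply_moves(series=[-0.225, 0.698, 0, 0, 0, 0.879, -1, -0.225, 0.698, 0, 0, 0, 0.879, -1, -0.225, 0.698, 0, 0, 0, 0.879, -1, -0.225, 0.698, 0, 0, 0, 0.879, -1, -0.225, 0.698, 0, 0, 0, 0.879, -1, -0.225, 0.698, 0, 0, 0, 0.879, -1, -0.225, 0.698, 0, 0, 0, 0.879, -1])

```text
time_s: 13.52
tool_pos: [0.4411, 0.1644, 0.1298]
orientation: [-0.343, 0.939, -0.0, -0.0]
contact_force: [0.0, 0.2, -0.5]
finger_gap: 0.125
gripper_force: 59.2
```

Emit:
apply_moves(series=[0, 0, -0.3, 0, 0, 0, -1, 0, 0, -0.3, 0, 0, 0, -1, 0, 0, -0.3, 0, 0, 0, -1, 0, 0, -0.3, 0, 0, 0, -1])

```text
time_s: 13.85
tool_pos: [0.4413, 0.1647, 0.0949]
orientation: [-0.345, 0.939, -0.0, 0.0]
contact_force: [0.2, -0.3, -0.4]
finger_gap: 0.123
gripper_force: 59.2
```

Run:
```python
from h import *
s=arm.sense();p=s['tool_pos'];print(p,s['contact_force'],s['finger_gap'],s['joints'],np.degrees(np.arctan2(*rot(s['orientation'])[1::-1,1])))
snap('wrist','wi');snap('scene','si');snap('top','ti')
D=np.array([np.cos(np.radians(40.4)),np.sin(np.radians(40.4))])
print('tip',proj('wi',(*(p[:2]+.0725*D),p[2]-.002)),'hole',proj('wi',(*(np.array([.5165,.2287])-.0105*D),.094)))
u,v=proj('si',(.5,.215,.094)).astype(int);print(u,v)
A=cv2.resize(load('wi')['im'][230:390,220:420,::-1],(500,400),interpolation=3);B=cv2.resize(load('si')['im'][v-40:v+40,u-30:u+30,::-1],(300,400),interpolation=3)
cv2.imwrite('pics/wi1.png',np.hstack([A,B]))
```

```text
[0.44127575 0.16470813 0.09485126] [ 0.16346423 -0.28662465 -0.4052277 ] 0.1227513636658738 [ 2.79459011e-01  3.09837050e-01  1.88169048e+00 -7.02211003e-06
  9.49993384e-01 -1.99523231e+00] 130.33044661149913
tip [317.85265284 358.66338633] hole [317.72581115 375.30895065]
394 172
```

View pics/wi1.png

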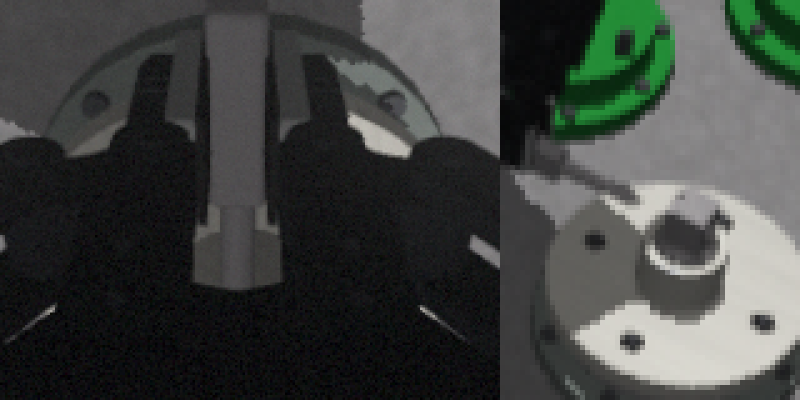

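Run:
```python
from h import *
p=arm.sense()['tool_pos'];D=np.array([.7615,.6481]);n=np.array([-.6481,.7615])
for k in(.065,.07,.075):print(k,proj('si',(*(p[:2]+k*D),p[2]-.002)))
print('seen tip',364+(638-500)/5-.4,132+198/5-.4,'handle front',364+(570-500)/5-.4,132+165/5-.4,'model',proj('si',(*(p[:2]+.0275*D),p[2]-.002)))
c=np.array([.5165,.2285])
for z in(.106,.094):print(z,proj('si',(*c,z)))
print('d/dlat 1mm',proj('si',(*(c+.001*n),.094))-proj('si',(*c,.094)),'dz',proj('si',(*c,.095))-proj('si',(*c,.094)))
print('head top centre seen',364+(700-500)/5-.4,132+203/5-.4)
```

```text
0.065 [390.08667854 171.31152689]
0.07 [391.792154   172.11437077]
0.075 [393.50399672 172.920212  ]
seen tip 391.20000000000005 171.2 handle front 377.6 164.6 model [377.49503242 165.38407369]
0.106 [402.25855124 173.42958827]
0.094 [401.56762782 176.55972461]
d/dlat 1mm [ 0.18297151 -0.24253001] dz [ 0.05706568 -0.25852843]
head top centre seen 403.6 172.2
```

Model and image agree on the tip and head to within about 1 px. Raising 1 mm and starting the insertion.

Emit:
apply_moves(series=[0, 0, 0.008, 0, 0, 0, -1, 0, 0, 0.008, 0, 0, 0, -1, 0.032, 0.027, 0.008, 0, 0, 0, -1, 0.064, 0.054, 0.008, 0, 0, 0, -1, 0.096, 0.081, 0.008, 0, 0, 0, -1, 0.127, 0.108, 0.008, 0, 0, 0, -1, 0.127, 0.108, 0.008, 0, 0, 0, -1])

```text
time_s: 14.58
tool_pos: [0.4569, 0.1785, 0.0949]
orientation: [-0.346, 0.938, 0.0, 0.0]
contact_force: [-0.2, -0.8, -1.1]
finger_gap: 0.12
gripper_force: 59.2
```

Run:
```python
from h import *
s=arm.sense();print(s['tool_pos'],s['contact_force'],s['ft_torque'])
```

```text
[0.45686573 0.1784941  0.09489247] [-0.24192532 -0.75483886 -1.05659286] [ 0.00721806 -0.02716058  0.06932167]
```

Emit:
apply_moves(series=[0.016, 0.0135, 0, 0, 0, 0, -1, 0.032, 0.027, 0, 0, 0, 0, -1, 0.048, 0.0405, 0, 0, 0, 0, -1, 0.064, 0.054, 0, 0, 0, 0, -1, 0.064, 0.054, 0, 0, 0, 0, -1])

```text
time_s: 15.0
tool_pos: [0.4641, 0.1847, 0.095]
orientation: [-0.346, 0.938, 0.0, 0.0]
contact_force: [-0.9, 1.2, -0.1]
finger_gap: 0.123
gripper_force: 59.4
```

Emit:
apply_moves(series=[0.016, 0.0135, 0, 0, 0, 0, -1, 0.032, 0.027, 0, 0, 0, 0, -1, 0.048, 0.0405, 0, 0, 0, 0, -1, 0.064, 0.054, 0, 0, 0, 0, -1, 0.064, 0.054, 0, 0, 0, 0, -1])

```text
time_s: 15.42
tool_pos: [0.4719, 0.1912, 0.095]
orientation: [-0.346, 0.938, 0.0, 0.0]
contact_force: [-0.8, 3.9, 0.8]
finger_gap: 0.124
gripper_force: 59.5
```

Emit:
apply_moves(series=[0.014, 0.018, 0, 0, 0, 0, -1, 0.03, 0.031, 0, 0, 0, 0, -1, 0.046, 0.0445, 0, 0, 0, 0, -1, 0.073, 0.069, 0, 0, 0, 0, -1, 0.073, 0.069, 0, 0, 0, 0, -1])

```text
time_s: 15.83
tool_pos: [0.481, 0.1995, 0.095]
orientation: [-0.346, 0.938, -0.0, 0.0]
contact_force: [-0.2, 1.2, -1.0]
finger_gap: 0.121
gripper_force: 59.3
```

Emit:
apply_moves(series=[0.011, 0.009, 0, 0, 0, 0, -1, 0.021, 0.018, 0, 0, 0, 0, -1, 0.032, 0.027, 0, 0, 0, 0, -1, 0.032, 0.027, 0, 0, 0, 0, -1])

```text
time_s: 16.17
tool_pos: [0.4844, 0.2025, 0.0949]
orientation: [-0.346, 0.938, -0.0, 0.0]
contact_force: [-0.4, 0.6, 0.7]
finger_gap: 0.12
gripper_force: 59.3
```

Emit:
apply_moves(series=[0.005, 0.0045, 0, 0, 0, 0, -1, 0.01, 0.009, 0, 0, 0, 0, -1, 0.013, 0.011, 0, 0, 0, 0, -1, 0.013, 0.011, 0, 0, 0, 0, -1])

```text
time_s: 16.5
tool_pos: [0.4857, 0.2037, 0.0949]
orientation: [-0.346, 0.938, -0.0, 0.0]
contact_force: [-0.0, 1.2, 0.1]
finger_gap: 0.122
gripper_force: 59.3
```

Emit:
apply_moves(series=[0.004, 0.003, 0, 0, 0, 0, -1, 0.008, 0.007, 0, 0, 0, 0, -1, 0.008, 0.007, 0, 0, 0, 0, -1])

```text
time_s: 16.75
tool_pos: [0.4867, 0.2046, 0.0949]
orientation: [-0.346, 0.938, 0.0, 0.0]
contact_force: [-0.8, 0.6, -0.1]
finger_gap: 0.121
gripper_force: 59.3
```

Emit:
apply_moves(series=[0.004, 0.003, 0, 0, 0, 0, -1, 0.008, 0.007, 0, 0, 0, 0, -1, 0.008, 0.007, 0, 0, 0, 0, -1])

```text
time_s: 17.0
tool_pos: [0.4877, 0.2054, 0.0949]
orientation: [-0.346, 0.938, -0.0, 0.0]
contact_force: [0.4, 1.2, -0.6]
finger_gap: 0.119
gripper_force: 59.3
```

Emit:
apply_moves(series=[0.004, 0.003, 0, 0, 0, 0, -1, 0.008, 0.007, 0, 0, 0, 0, -1, 0.008, 0.007, 0, 0, 0, 0, -1])

```text
time_s: 17.25
tool_pos: [0.4887, 0.2063, 0.0949]
orientation: [-0.346, 0.938, -0.0, 0.0]
contact_force: [0.3, 0.4, -1.0]
finger_gap: 0.119
gripper_force: 59.3
```

Emit:
apply_moves(series=[0.004, 0.003, 0, 0, 0, 0, -1, 0.008, 0.007, 0, 0, 0, 0, -1, 0.008, 0.007, 0, 0, 0, 0, -1])

```text
time_s: 17.5
tool_pos: [0.4893, 0.2069, 0.0949]
orientation: [-0.346, 0.938, -0.0, -0.0]
contact_force: [-1.6, -2.0, 1.2]
finger_gap: 0.121
gripper_force: 59.6
```

Axial contact is starting. One more small push.

Emit:
apply_moves(series=[0.004, 0.003, 0, 0, 0, 0, -1, 0.008, 0.007, 0, 0, 0, 0, -1, 0.008, 0.007, 0, 0, 0, 0, -1])

```text
time_s: 17.75
tool_pos: [0.4894, 0.2069, 0.0948]
orientation: [-0.346, 0.938, -0.0, -0.002]
contact_force: [-11.7, -9.7, 8.4]
finger_gap: 0.122
gripper_force: 60.6
```

Run:
```python
from h import *
s=arm.sense();p=s['tool_pos'];print(p,s['contact_force'])
snap('scene','sj');c=np.array([.5165,.2287]);D=np.array([.7615,.6481])
print([proj('sj',(*(c+k*D),.094)) for k in(.0105,.0345)])
g=load('sj')['im'].mean(2)-load('si')['im'].mean(2)
u,v=proj('sj',(*(c+.022*D),.094)).astype(int);print(u,v)
print(g[v-7:v+10,u-9:u+12].round().astype(int))
```

```text
[0.48938164 0.20694378 0.09476695] [-11.73223903  -9.68239383   8.39323353]
[array([405.32362128, 178.27692746]), array([413.85241665, 182.28991434])]
409 180
[[ -86  -85  -87  -84  -85  -82  -83  -57  -10    2    2    2    4    2
     2    3    1    2    2    1    3]
 [ -78  -87  -85  -86  -85  -82  -67  -11    2    2    3    3    3    2
     2    3    2    2    3    3    2]
 [ -48  -70  -80  -86  -84  -72  -28    2    1    1    3    3    3    3
     2    2    3    4    2    3    3]
 [  -1  -17  -47  -68  -74  -46   -3  -23   -6    1    1    2    3    2
     3    3    4    1    1    2    2]
 [   1    1   -1  -17  -42   -7   -1  -73  -66    4    3    2    2    2
     3    3    3    2    2    2    2]
 [   0    0    2    0    1    5    6  -96 -115  -39  -17    3    3    3
     2    3    2    1    2    2    3]
 [   1    1    1    1    0   -1    1  -65 -134 -106  -83  -29  -17    2
     2    3    2    3    3    3    3]
 [   2    3    1    1    0   -1   -4  -31 -141 -124 -124 -122  -78  -22
     2    1    2    4    3    3    2]
 [   2    1    3    0    2   -1  -17  -44 -136 -135 -132 -124
[... 229 characters left out ...]
3
   -18    4    4    2    2    1    2]
 [  -8    0    1    1   -7  -64  -85 -101  -79  -27    2    2    3    2
     3    2    2    2    3    2    2]
 [ -83  -72  -68  -69  -70 -102  -95  -61  -14  -74  -27  -22    2    3
     3    2    2    1    2    2    2]
 [-107 -102  -97 -101  -93  -68  -38    1  -15  -95 -109  -92    2    3
     3    2    2    2    2    2    3]
 [ -25  -25  -23  -19    0    1    0    0  -27 -109 -109  -98  -23    2
     2    3    3    2    2    3    3]
 [   3    0    1    0    1    2    2   -1  -31 -109 -109 -109  -98  -26
   -23    2    2    2    2    3    2]
 [   0    0    0    1    1    2    2    0  -16 -109 -108 -107 -110 -108
   -93    2    2    2    2    2    3]]
```

Pushing axially gives 15 N, and the shank shows past the head at the predicted home pixel (414,182). Releasing, then rising clear.

Emit:
apply_moves(series=[0, 0, 0, 0, 0, 0, -0.3, 0, 0, 0, 0, 0, 0, -0.3, 0, 0, 0, 0, 0, 0, -0.3, 0, 0, 0, 0, 0, 0, -0.3, 0, 0, 0.1, 0, 0, 0, -0.3, 0, 0, 0.3, 0, 0, 0, -0.3, 0, 0, 0.7, 0, 0, 0, -0.3, 0, 0, 1, 0, 0, 0, -0.3, 0, 0, 1, 0, 0, 0, -0.3])

```text
time_s: 18.55
tool_pos: [0.4927, 0.2088, 0.2229]
orientation: [-0.346, 0.938, -0.0, 0.006]
contact_force: [1.5, 0.4, 1.0]
finger_gap: 0.351
gripper_force: 0.0
```

Emit:
apply_moves(series=[-0.8, -0.5, 0.1, 0, 0, 0, -0.3, -0.8, -0.5, 0.1, 0, 0, 0, -0.3, -0.8, -0.5, 0.1, 0, 0, 0, -0.3, -0.8, -0.5, 0.1, 0, 0, 0, -0.3, -0.8, -0.5, 0.1, 0, 0, 0, -0.3])

```text
time_s: 18.97
tool_pos: [0.3943, 0.1476, 0.2277]
orientation: [-0.345, 0.938, -0.0, 0.001]
contact_force: [1.5, -0.5, -0.1]
finger_gap: 0.348
gripper_force: 0.0
```

Run:
```python
from h import *
s=arm.sense();print(s['tool_pos'],s['contact_force'])
snap('scene','sk');snap('top','tk');snap('wrist','wk')
a=load('sj')['im'].mean(2);b=load('sk')['im'].mean(2)
print((b-a)[173:190,400:421].round().astype(int))
A=cv2.resize(load('sk')['im'][130:230,345:445,::-1],(400,400),interpolation=3);
c=np.array([.5165,.2287]);D=np.array([.7615,.6481]);u,v=proj('wk',(*(c-.02*D),.094)).astype(int);print(u,v)
u=min(max(u,50),590);v=min(max(v,50),350)
B=cv2.resize(load('wk')['im'][v-50:v+50,u-50:u+50,::-1],(400,400),interpolation=3)
cv2.imwrite('pics/fin.png',np.hstack([A,B]))
```

```text
[0.39430472 0.14764629 0.22772556] [ 1.54744052 -0.49927953 -0.10365322]
[[ 84  81  83  81  81  79  79  53   6  -7  -6  -6  -7  -5  -5  -6  -4  -5
   -4  -4  -5]
 [ 75  84  82  82  80  79  64   9  -5  -5  -6  -6  -7  -7  -6  -6  -5  -4
   -5  -5  -5]
 [ 46  68  76  82  81  69  26   2  -3  -4  -6  -6  -7  -6  -5  -6  -7  -7
   -5  -5  -5]
 [  0  15  45  64  72  48  57  52  26   3  -2  -6  -6  -6  -6  -7  -7  -6
   -6  -5  -4]
 [ -2  -3  -1  16  40  17  84  81  68  28 -23 -17 -12  -7  -6  -7  -6  -5
   -7  -7  -5]
 [ -1  -2  -3  -2  -4 -11  16  35  52  34 -33 -43 -27 -14  -6  -6  -6  -5
   -5  -5  -7]
 [ -2  -2  -1  -2  -3  -7 -17 -12  42  12  -2 -32 -35 -46 -17  -6  -6  -6
   -7  -6  -5]
 [ -2  -3  -3  -2  -1  -1   2  19 109  59  30  40 -13 -54 -26  -6  -7  -7
   -6  -7  -6]
 [ -3  -2  -3  -2  -2  -2   6  41 132 129 103  94  70  52  13  -5  -6  -5
   -6  -6  -7]
 [ -2  -3  -2  -2  -2  -3  -1  28  99 101  67  88 119 108  47  -5  -7  -6
   -7  -6  -5]
 [ -4  -4  -4  -3  -3  -1  -4   4  54  25  -4  21  56  49  14  -7  -6  -6
   -5  -6  -6]
 [  6  -3  -2  -4   5  59  53  -4   0  24  -7  -6  -6  -6  -6  -6  -5  -7
   -7  -6  -6]
 [ 79  69  65  65  68  98  87  -3  11  70  23  19  -6  -6  -6  -6  -6  -5
   -6  -6  -6]
 [102  99  95  96  89  65  36  -3  14  92 105  87  -6  -7  -7  -6  -6  -6
   -6  -6  -6]
 [ 23  23  21  17  -2  -2  -3   0  26 105 106  95  19  -6  -5  -7  -6  -6
   -7  -6  -6]
 [ -4  -2  -2  -3  -2  -3  -4  -2  28 105 105 105  94  22  19  -7  -6  -6
   -6  -6  -7]
 [ -3  -2  -3  -2  -3  -3  -3  -1  15 104 105 104 106 104  89  -6  -6  -5
   -6  -6  -6]]
300 301
```

The difference shows the pin sagged slightly in its clearance on release. I've used all ten picture views, so I'll check the rest numerically.

Run:
```python
from h import *
c=np.array([.5165,.2287]);D=np.array([.7615,.6481])
for n,k,z in(('back bottom-ish',-.0555,.099),('front top',-.0105,.104),('head top near',-.0105,.106),('tip',.0345,.098)):print(n,proj('wk',(*(c+k*D),z)),proj('sk',(*(c+k*D),z)))
g=load('wk')['im'].mean(2);u0=int(proj('wk',(*(c-.02*D),.1))[0])
print(u0)
for v in range(270,352,2): print(v,*[f'{int(a):3d}' for a in g[v,u0-14:u0+18:2]])
print('scene')
s=load('sk')['im'].mean(2)
for v in range(160,186): print(v,*[f'{int(a):3d}' for a in s[v,380:420]])
```

```text
back bottom-ish [299.13939731 276.72922302] [382.85407714 166.30228314]
front top [299.9666939  314.53685138] [398.53053432 172.21705634]
head top near [299.89151837 315.71096825] [398.64029891 171.6904131 ]
tip [301.1600821  340.66957948] [414.12454007 181.25841149]
299
270  31 123  89  90  79  65  55  55  58  75  80 143 168 167 169 170
272  31 149 108  93  75  52  52  49  53  53 148 172 166 168 168 167
274  31 148 167  88  74  74  73  69  70  68 144 172 168 169 168 170
276  33 147 168 146  79  81  81  78  80  78 130 171 167 169 170 172
278  30 151 167 128  78  76  80  81  80  78 107 168 170 170 171 168
280  26 159 170 165  80  77  78  78  77  77  66  77 112 161 170 170
282  28 170 157  77  66  82  79  79  76  75  63  76  75  82 110 167
284  54 112  69  71  63  79  81  79  77  79  66  70  74  76  75 100
286  56  70  66  70  65  80  78  79  77  80  66  74  75  77  75  77
288  53  66  71  71  64  80  79  79  79  77  68  76  74  77  74  76
290  63  67  68  67  66  77  76  77  76  74  72  75  77  74  78  78
292  63  69  71  68  68  74  79  80  77  73  71  79  77  75  75  74
294  65  69 
[... 5529 characters left out ...]
 198 173 174 153 160 200 201 199 199 198 198
182  92  92  81  81  91  91  91  91  91 109 200 161  73 150 203 145  66  75  72  73  68  58  52  50  61  64  60 105 197 182 198 198 199 199 201 201 199 200 199 199
183  93  93  92  92  93  92  92  91  91 102 168 135  62  89 202 204 137  97  66  80  76  71  62  58  65  60  62  96 153 130 199 198 198 198 198 199 201 201 201 200
184  92  93  92  93  92  93  93  92  92  92  88  71  61  73 142 199 203 163 108 116  76  67  69  64  70 128 137  94  90 132 200 200 199 198 197 197 199 198 200 201
185  92  92  93 100 140  93  99 140  93  93  90  64  62  63  70 111 177 196 185 188 155 146 142 147 151 195 183  80  77 169 201 202 200 200 199 197 197 197 198 199
```

Emit:
apply_moves(series=[0, 0, 0, 0, 0, 0, -0.3, 0, 0, 0, 0, 0, 0, -0.3, 0, 0, 0, 0, 0, 0, -0.3, 0, 0, 0, 0, 0, 0, -0.3, 0, 0, 0, 0, 0, 0, -0.3, 0, 0, 0, 0, 0, 0, -0.3, 0, 0, 0, 0, 0, 0, -0.3, 0, 0, 0, 0, 0, 0, -0.3, 0, 0, 0, 0, 0, 0, -0.3, 0, 0, 0, 0, 0, 0, -0.3, 0, 0, 0, 0, 0, 0, -0.3, 0, 0, 0, 0, 0, 0, -0.3])

```text
time_s: 20.12
tool_pos: [0.3945, 0.1479, 0.227]
orientation: [-0.346, 0.938, -0.0, 0.0]
contact_force: [0.5, -0.2, -1.1]
finger_gap: 0.347
gripper_force: 0.0
```

Run:
```python
from h import *
from scipy.optimize import minimize
snap('wrist','wl');snap('scene','sl');a=load('wk');b=load('wl')
d=load('sl')['im'].mean(2)[160:190,378:420]-load('sk')['im'].mean(2)[160:190,378:420];print('scene max change',abs(d).max(), 'wrist',abs(b['im'].mean(2)-a['im'].mean(2))[268:340,285:320].max())
# head edges in wl as reference: near top edge and far; handle front/back edges
g=b['im'].mean(2);col=g[262:345,296:303].mean(1);e=np.diff(col);i=np.argsort(-abs(e))[:8];print([(262+k,round(e[k])) for k in sorted(i)])
c=np.array([.5165,.2287]);D=np.array([.7615,.6481])
for t in(0,4,8):
    r=np.radians(t)
    for out in(0,2,4):
        # face centre: bottom edge touching, plus extra slide out
        f=np.array([-.0105-.01*np.sin(r)-out*1e-3,.094-.021/2*np.tan(r)]);ax=np.array([np.cos(r),np.sin(r)]);n=np.array([-np.sin(r),np.cos(r)])
        q=lambda m:proj('wl',(*(c+m[0]*D),m[1]))[1]
        print(t,out,'front top',q(f+.01*n).round(1),'back top',q(f+.01*n-.045*ax).round(1),'tip',proj('sl',(*(c+(f+.045*ax)[0]*D),(f+.045*ax)[1])).round(1))
print('head near/far top',[proj('wl',(*(c+k*D),.106))[1] for k in(-.0105,.0105)])
```

```text
scene max change 54.0 wrist 76.99999999999999
[(np.int64(267), -26), (np.int64(295), 22), (np.int64(296), 34), (np.int64(312), -27), (np.int64(317), 29), (np.int64(318), 37), (np.int64(342), -45), (np.int64(343), -36)]
0 0 front top 315.4 back top 280.3 tip [413.9 182.3]
0 2 front top 313.9 back top 278.6 tip [413.1 182. ]
0 4 front top 312.5 back top 276.9 tip [412.4 181.6]
4 0 front top 313.9 back top 277.1 tip [413.7 181.5]
4 2 front top 312.5 back top 275.4 tip [413.  181.2]
4 4 front top 311.0 back top 273.7 tip [412.3 180.9]
8 0 front top 312.4 back top 274.2 tip [413.5 180.7]
8 2 front top 311.0 back top 272.5 tip [412.8 180.4]
8 4 front top 309.5 back top 270.8 tip [412.1 180.1]
head near/far top [np.float64(316.5307964955943), np.float64(330.9987988973047)]
```

Run:
```python
from h import *
snap('scene','sm')
f=lambda n:load(n)['im'].mean(2)
for a,b in(('sk','sl'),('sl','sm')):
    d=f(b)-f(a);ys,xs=np.where(abs(d[155:195,370:425])>15);print(a,b,[(x+370,y+155,int(d[y+155,x+370])) for x,y in zip(xs,ys)])
```

```text
sk sl [(np.int64(387), np.int64(185), -48), (np.int64(382), np.int64(186), -40), (np.int64(383), np.int64(186), -41), (np.int64(387), np.int64(186), -54), (np.int64(380), np.int64(187), -25), (np.int64(382), np.int64(187), -45), (np.int64(383), np.int64(187), -50), (np.int64(380), np.int64(188), -28)]
sl sm []
```

Only the gripper's shadow changed, so the pin isn't moving. For certainty I'll push the handle's back end gently with shut fingers until it meets resistance.

Emit:
apply_moves(series=[0.471, 0.219, 0, 0, 0, 0, -1, 0.471, 0.219, 0, 0, 0, 0, -1, 0.471, 0.219, -0.3, 0, 0, 0, -1, 0.471, 0.219, -0.6, 0, 0, 0, -1, 0.471, 0.219, -1, 0, 0, 0, -1, 0.471, 0.219, -1, 0, 0, 0, -1, 0.471, 0.219, -1, 0, 0, 0, -1])

```text
time_s: 20.85
tool_pos: [0.45, 0.1738, 0.1055]
orientation: [-0.346, 0.938, 0.0, -0.002]
contact_force: [0.2, -0.9, 0.3]
finger_gap: -0.001
gripper_force: 0.0
```

Emit:
apply_moves(series=[0, 0, -0.125, 0, 0, 0, -1, 0, 0, -0.125, 0, 0, 0, -1, 0.03, 0.026, -0.125, 0, 0, 0, -1, 0.06, 0.051, -0.125, 0, 0, 0, -1, 0.076, 0.065, -0.125, 0, 0, 0, -1, 0.076, 0.065, -0.125, 0, 0, 0, -1])

```text
time_s: 21.35
tool_pos: [0.461, 0.1825, 0.093]
orientation: [-0.346, 0.938, -0.0, 0.001]
contact_force: [-0.6, -0.2, 0.2]
finger_gap: 0.004
gripper_force: 0.0
```

Emit:
apply_moves(series=[0.006, 0.005, 0, 0, 0, 0, -1, 0.013, 0.011, 0, 0, 0, 0, -1, 0.013, 0.011, 0, 0, 0, 0, -1])

```text
time_s: 21.6
tool_pos: [0.4618, 0.1834, 0.0921]
orientation: [-0.346, 0.938, 0.0, 0.0]
contact_force: [-0.8, -0.5, 0.4]
finger_gap: 0.001
gripper_force: 0.0
```

Emit:
apply_moves(series=[0.004, 0.0035, 0, 0, 0, 0, -1, 0.01, 0.0085, 0, 0, 0, 0, -1, 0.01, 0.0085, 0, 0, 0, 0, -1])

```text
time_s: 21.85
tool_pos: [0.463, 0.1843, 0.0919]
orientation: [-0.346, 0.938, -0.0, 0.0]
contact_force: [-0.2, -0.3, -0.0]
finger_gap: -0.002
gripper_force: 0.0
```

Emit:
apply_moves(series=[0.004, 0.0035, 0, 0, 0, 0, -1, 0.008, 0.007, 0, 0, 0, 0, -1, 0.008, 0.007, 0, 0, 0, 0, -1])

```text
time_s: 22.1
tool_pos: [0.4636, 0.185, 0.0918]
orientation: [-0.346, 0.938, -0.0, -0.0]
contact_force: [-2.4, -0.9, 1.6]
finger_gap: -0.001
gripper_force: 1.3
```

Emit:
apply_moves(series=[0.003, 0.0025, 0, 0, 0, 0, -1, 0.006, 0.005, 0, 0, 0, 0, -1, 0.006, 0.005, 0, 0, 0, 0, -1])

```text
time_s: 22.35
tool_pos: [0.464, 0.1854, 0.0916]
orientation: [-0.346, 0.938, -0.0, -0.001]
contact_force: [-5.5, -4.6, 1.5]
finger_gap: -0.003
gripper_force: 3.4
```

Emit:
apply_moves(series=[0.003, 0.0025, 0, 0, 0, 0, -1, 0.006, 0.005, 0, 0, 0, 0, -1, 0.006, 0.005, 0, 0, 0, 0, -1])

```text
time_s: 22.6
tool_pos: [0.4641, 0.1856, 0.0913]
orientation: [-0.346, 0.938, -0.0, -0.002]
contact_force: [-10.2, -8.3, 2.5]
finger_gap: 0.004
gripper_force: 6.0
```

It meets firm resistance (13 N) without moving, so the handle is against the spindle head. Backing off.

Emit:
apply_moves(series=[-0.02, -0.017, 0, 0, 0, 0, -1, -0.15, -0.13, 0, 0, 0, 0, -1, -0.3, -0.26, 0, 0, 0, 0, -1, -0.3, -0.26, 0.4, 0, 0, 0, -1, -0.3, -0.26, 0.9, 0, 0, 0, -1, -0.3, -0.26, 0.9, 0, 0, 0, -1, -0.3, -0.26, 0.9, 0, 0, 0, -1])

```text
time_s: 23.18
tool_pos: [0.4312, 0.1557, 0.2054]
orientation: [-0.346, 0.938, -0.0, 0.005]
contact_force: [0.7, 0.6, 0.4]
finger_gap: -0.002
gripper_force: 0.0
```

Run:
```python
from h import *
print(arm.sense()['tool_pos']);snap('scene','sn');f=lambda n:load(n)['im'].mean(2)
d=f('sn')-f('sm');ys,xs=np.where(abs(d[162:184,380:420])>20);print([(int(x)+380,int(y)+162,int(d[y+162,x+380])) for x,y in zip(xs,ys)])
d=f('sn')-f('scene0')
print('bystander change',[(n,int((abs(d[v-12:v+12,u-12:u+12])>30).sum())) for n,u,v in(('gear',327,269),('bear',446,198),('bush',176,242),('wr',262,312),('sd',425,280),('pin2',254,171))])
```

```text
[0.4312476  0.15571012 0.20544798]
[(391, 168, -30), (390, 169, -45), (391, 169, -89), (392, 169, -67), (393, 169, -34), (389, 170, -36), (390, 170, -81), (391, 170, -85), (392, 170, -86), (393, 170, -85), (394, 170, -82), (389, 171, -33), (390, 171, -56), (391, 171, -62), (392, 171, -75), (393, 171, -80), (394, 171, -85), (395, 171, -77), (396, 171, -21), (392, 172, -32), (393, 172, -56), (394, 172, -63), (395, 172, -73), (396, 172, -71), (381, 173, 53), (382, 173, 41), (395, 173, -33), (396, 173, -47), (398, 173, -23), (381, 174, 78), (382, 174, 59), (383, 174, 63), (397, 174, -35), (398, 174, -54), (383, 175, 73), (409, 176, 21), (386, 177, 25), (409, 177, 24), (386, 178, 71), (393, 178, -49), (388, 179, -24), (392, 179, -31), (393, 179, -103), (388, 180, -67), (392, 180, -34), (393, 180, -107), (394, 180, -56), (410, 180, 21), (390, 181, -24), (392, 181, -22), (393, 181, -102), (394, 181, -86), (410, 181, 25), (390, 182, -96), (393, 182, -70), (394, 182, -109), (395, 182, -70), (390, 183, -69), (393, 183, -21), (394, 183, -107), (395, 183, -104)]
bystander change [('gear', 0), ('bear', 0), ('bush', 0), ('wr', 0), ('sd', 0), ('pin2', 0)]
```

```bash
python3 -c "
from cell import arm
print(arm.finish_job())"
```

```text
the job is handed in; nothing more can be done
None
```

I handed the job in at about 23 s: the flange is seated over all four studs and the locking pin is through the cross hole with its handle against the spindle, sagging a few degrees in the hole's clearance; the bystander parts and the other pin show no change in the scene camera.

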